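# Gauge the piston depth in a leaning cylinder bank

## Task

Take the orange dust cap off the bore of the leaning cylinder bank and stand it upright on the black rubber mat. Then slide the gauge carriage along its rail fully home against its stop above the bore, push the red-knobbed depth probe down gently until its tip rests on the piston, and swing the yellow-posted lock lever fully home so the reading is locked. Do not disturb the tin, spring or torch, and leave the piston where it is.

Things in the scene. Friction and masses are not known exactly. Their poses are not given: they have to be found in the camera images.
- deck: the grey cylinder bank, fixed on a blue stand, its flat deck leaning 30 degrees towards its front (the robot's side). Origin: centre of the bore mouth on the deck, about 130 mm above the bench. z: out of the deck along the bore; x: up the slope, away from the robot; y: along the rail, to the left. Deck x -60..95, y -70..165 mm; bore 66 mm wide. A rail 18 mm high lies along the upper edge (x 69..95), with a red stop 36 mm high at its right end
- cap: loose orange plastic dust cap, 84 mm wide, 53 mm tall, 0.22 kg, at the start sitting in the bore with its axis along the bore. Origin: centre of its underside, z its axis upward. A spigot 57 mm wide, 12 mm deep (z 0..12) hangs 12 mm into the bore; flange z 12..20; on top a grip bar 60 mm long (along its x), 16 mm wide (its y), z 19..53. At the start its x lies along the deck's x. It stands upright on its spigot
- mat: fixed black rubber mat on the bench, 130 x 140 x 4 mm; origin at the centre of its underside
- carriage (a joint): travel of the aluminium gauge carriage along the rail, m: 0 = left end, grows along the deck's -y (to the right) to 0.13 = against the stop, with the probe on the bore's axis. Friction about 4 N; stays where left; can be dragged by the probe's knob. Its arm, 40 mm wide, has its top 50 mm above the deck
- probe (a joint): how far the probe is pushed down along the deck's -z, m, 0 (up) to 0.075. Friction about 3 N: stays where left when unlocked. At 0 the tip stands 15 mm above the deck plane; the piston lies 20 to 50 mm below it
- probe_knob (a point): grip centre of the red round knob (30 mm wide, 32 mm tall, 16 mm above and below this point) on top of the steel probe rod; the knob's axis is the deck's z; at probe = 0 it lies 156 mm above the deck plane
- probe_tip (a point): lower tip of the probe rod (12 mm thick, pointed end)
- crown (a point): centre of the piston's flat top inside the bore (64 mm wide); z along the bore, out of it. The piston is stiff (over 100 N) and should not be moved
- lock (a joint): angle of the black lock lever on the carriage, rad: 0 = open, to 1.0 = fully home, locked: lever points down the slope (deck's -x). Turns about an axis along the deck's +z (counter-clockwise seen from above the deck), which stands 22 mm to the left (deck's +y) of the probe's axis. About 1 to 2 N at the post, up to about 4 N over the last 10 degrees where its cam clamps the rod (which then resists about 20 N); stays where left
- lock_post (a point): point on the yellow upright post (15 mm thick, 36 mm tall, 12 mm of it above this point, axis along the deck's z) at the end of the lock lever, 80 mm from its pivot; 75 mm above the deck plane
- paste_tin: bystander: round tin, 69 mm wide, 57 mm tall; origin under its centre
- valve_spring: bystander: upright coil spring, 34 mm wide, 45 mm tall; origin under its centre
- torch: bystander: black torch lying on the bench, 132 x 35 x 35 mm; origin under its centre

How it is judged:
By the outcome, as a careful person would: the job done as asked, in the order asked, and still so for the second after the job is handed in, with the robot touching nothing.
It also fails if it takes over 67 s, if anything falls off the work surface, if the arm or the gripper's body presses on something with over 40 N, if the wrist force passes 120 N, or if a joint passes its speed limit or range.

## Robot

A 7-joint arm with a two-finger parallel gripper is mounted at the origin on a cart in front of the work surface, level with it; the furniture and walls round the work are solid. World frame = base frame: x ahead of the robot, y to its left, z up, the work surface at z = 0. Lengths are in m, angles in rad, forces in N, time in s.
With the tool pointing down it reaches from about 0.425 to 0.95 m from the base axis. Payload 4.7 kg.
Tool frame: the origin (TCP) lies on the front face of the gripper's body, between the roots of the fingers; the fingertips stand 70 mm ahead of it and the grasp point (between the pads) lies manip.grip_point_offset ahead of it (manip.grip_point_offset is the distance from the TCP to the grasp point, in m); z points along the fingers, y is the line along which they close (so a half turn about z gives the same grasp; the last joint's range is limited). The gripper opens to 87 mm and grips with 3 to 60 N. Pads are 19 mm wide; open, the fingers measure 117 mm over their backs; the gripper's body (75 mm by 190 mm) begins 51 mm behind the grasp point.
Start: joints at [-0.029, 0.469, -0.049, 1.532, 0.024, 1.141, -0.082], TCP at [0.675, 0, 0.292] pointing down, gripper open.
Joint ranges: [-2.59, 2.59], [-0.33, 1.99], [-1.39, 1.29], [0.1, 2.45], [-1.04, 4.18], [0.21, 1.99], [-2.66, 2.66]. Speed limits (rad/s): [2.57, 2.57, 3.14, 3.14, 3.14, 3.14, 3.14].

## Interface

Orientations are given as a unit quaternion [w, x, y, z].
In Python, from bench import manip gives the robot as it stands. Calls block until the motion is done:
- manip.move_ptp(position, orientation): joint-space move of the TCP to a pose.
- manip.line_to(position, frame=None, feed=0.15): straight line of the TCP; frame=None keeps the orientation; feed is the mean speed in m/s.
- manip.move_joints(angles): joint-space move.
- manip.grip(opening, squeeze=None): finger opening in m; squeeze is the grip in N (None keeps the last); returns when the fingers have stopped.
- manip.wait(seconds).
- manip.solve_ik(position, orientation): joint angles nearest the present ones, or None.
- manip.capture(name): name is "scene" or "side" or "wrist"; returns a dict with "frame" (400x640x3 uint8, red, green, blue), "z_map" (400x640 float32, m along the optical axis (not along the pixel's ray), 0 where there is no reading), "intrinsics" (3x3 intrinsics, pixels), "cam_to_world" (4x4, takes a point from camera to world coordinates). Camera axes: x right, y down, z forward; pixel columns grow to the right and rows downward; lengths in m; the calibration is good to about 2 mm. A picture is of the moment at which its call begins.
A pose or a line that the arm cannot do raises manip.Unreachable and nothing moves.
- manip.job_done(): hands the job in; it is judged then, once.
Readings, each from a call of its own:
- manip.current_clock(): time.
- manip.current_q(): joint angles.
- manip.current_qd(): joint speeds.
- manip.current_joint_efforts(): joint torques, N m.
- manip.current_tcp_pos(): TCP position.
- manip.current_tcp_rot(): TCP orientation.
- manip.current_ft_force(): force on the tool from outside, world axes, zero at the start.
- manip.current_moment(): the same for the moment, N m.
- manip.current_grip_width(): finger opening in m.
- manip.current_grasp_force(): force on a finger pad.
Only numpy, scipy, OpenCV 4.12 (cv2) and the standard library are available. Lean on these libraries where they do the work, as an engineer would, in place of code of your own. Each camera call takes 0.05 s, during which the arm holds its last target. There are 200 camera calls.

## Working session

There is one attempt and no reset: what is moved stays moved. The work goes in short steps, each a Python script; the robot and the scene stay as the last script left them, time stands still between calls to the robot, and variables do not carry over. Pictures are saved under pics/ and viewed, at most 10 in all, crops included, and the job is handed in when it is done.

```bash
ls; mkdir -p pics
python3 - <<'E'
from bench import manip
import cv2,numpy as np
for n in ["scene","side"]:
    c=manip.capture(n); cv2.imwrite(f"pics/{n}0.png",c["frame"][:,:,::-1]); np.savez(f"{n}0.npz",**c)
    print(n,c["cam_to_world"].round(3).tolist(),c["intrinsics"].round(1).tolist())
print(manip.grip_point_offset,manip.current_clock(),manip.current_tcp_rot())
E
```

```text
pics
scene [[-0.607, -0.626, 0.491, 0.0], [-0.795, 0.486, -0.363, 0.511], [-0.012, -0.61, -0.792, 1.103], [0.0, 0.0, 0.0, 1.0]] [[390.6, 0.0, 309.3], [0.0, 390.6, 204.6], [0.0, 0.0, 1.0]]
side [[0.999, 0.029, -0.027, 0.629], [0.039, -0.657, 0.753, -0.666], [0.004, -0.753, -0.658, 0.824], [0.0, 0.0, 0.0, 1.0]] [[389.5, 0.0, 321.9], [0.0, 389.5, 197.5], [0.0, 0.0, 1.0]]
0.051 0.1 [-5.91951111e-04  7.07091886e-01  7.07121130e-01 -6.49159418e-04]
```

View pics/scene0.png

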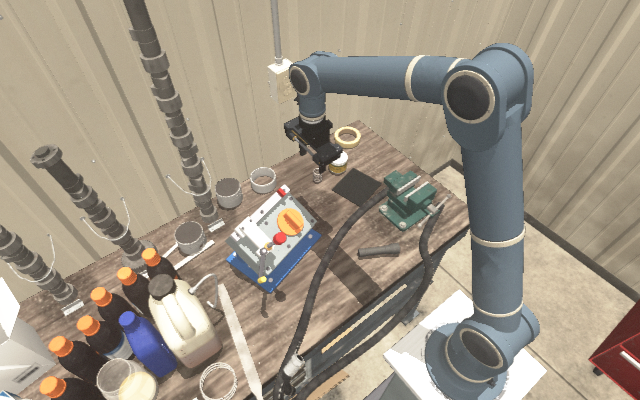

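View pics/side0.png

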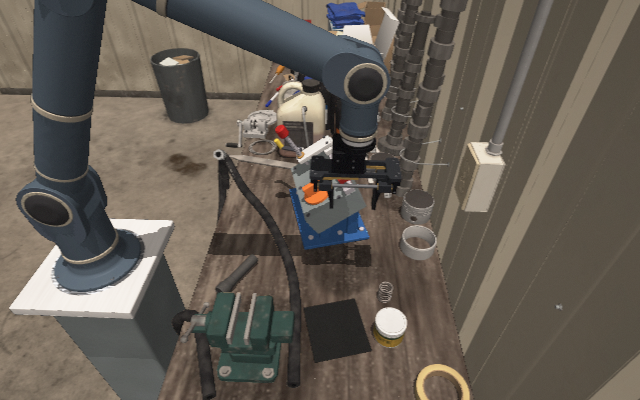

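Scene: bank near (275,240), cap (290,222), red knob (279,238), yellow post (262,279), mat (357,187), tin and spring right behind the mat. Side: mat (337,330), tin (390,325), spring (385,292), vise (240,330).

```bash
cat > h.py <<'E'
import numpy as np,cv2
def cloud(c):
    z=c["z_map"]; K=c["intrinsics"]; v,u=np.mgrid[:400,:640]
    p=np.stack([(u-K[0,2])/K[0,0]*z,(v-K[1,2])/K[1,1]*z,z],-1)
    T=c["cam_to_world"]; P=p@T[:3,:3].T+T[:3,3]; P[z==0]=np.nan
    return P
def hsv(c): return cv2.cvtColor(np.ascontiguousarray(c["frame"]),cv2.COLOR_RGB2HSV)
E
python3 - <<'E'
from h import *
c=dict(np.load("scene0.npz")); P=cloud(c); H=hsv(c)
v,u=np.mgrid[:400,:640]
roi=(u>215)&(u<330)&(v>175)&(v<295)
h,s,b=H[...,0],H[...,1],H[...,2]
for n,m in dict(orange=(h>7)&(h<20)&(s>200)&(b>130),red=((h<5)|(h>175))&(s>170)&(b>90),yellow=(h>22)&(h<34)&(s>150)&(b>120)).items():
    k,l,st,ce=cv2.connectedComponentsWithStats((m&roi).astype(np.uint8))
    for i in range(1,k):
        if st[i,4]>8:
            q=P[l==i]; print(n,ce[i].round(),st[i,4],np.nanmedian(q,0).round(4),np.nanmin(q,0).round(3),np.nanmax(q,0).round(3))
m=(b<60)&(u>330)&(u<385)&(v>165)&(v<206)&(abs(P[...,2]-.004)<.006)
q=P[m]; print("mat",m.sum(),q.mean(0),cv2.minAreaRect(q[:,:2].astype(np.float32)))
# deck plane: ransac grey, normals
g=roi&(s<50)&(P[...,2]>.08)&(P[...,2]<.2); q=P[g]; rng=np.random.default_rng(0); best=0
for _ in range(3000):
    a=q[rng.choice(len(q),3,False)]; n=np.cross(a[1]-a[0],a[2]-a[0]); n/=np.linalg.norm(n)+1e-12; n*=np.sign(n[2])
    if abs(n[2]-.866)>.08: continue
    i=abs((q-a[0])@n)<.003
    if i.sum()>best: best=i.sum(); bi=i
a=q[bi]; ce=a.mean(0); n=np.linalg.svd(a-ce)[2][2]; n*=np.sign(n[2]); print("deck",best,len(q),ce,n,np.degrees(np.arctan2(-n[1],-n[0])),n@ce)
cv2.imwrite("pics/c0.png",cv2.resize(c["frame"][165:305,210:390,::-1],None,fx=4.4,fy=4.2,interpolation=cv2.INTER_CUBIC)[:600])
E
```

```text
mat 0 [nan nan nan] ((0.0, 0.0), (0.0, 0.0), 0.0)
deck 1599 3162 [0.57855472 0.20459031 0.13112052] [-0.48089495 -0.13247126  0.86671299] 15.401187737405118 -0.19168252201408098<stdin>:12: RuntimeWarning: Mean of empty slice.
  ret = um.true_divide(
```

View pics/c0.png

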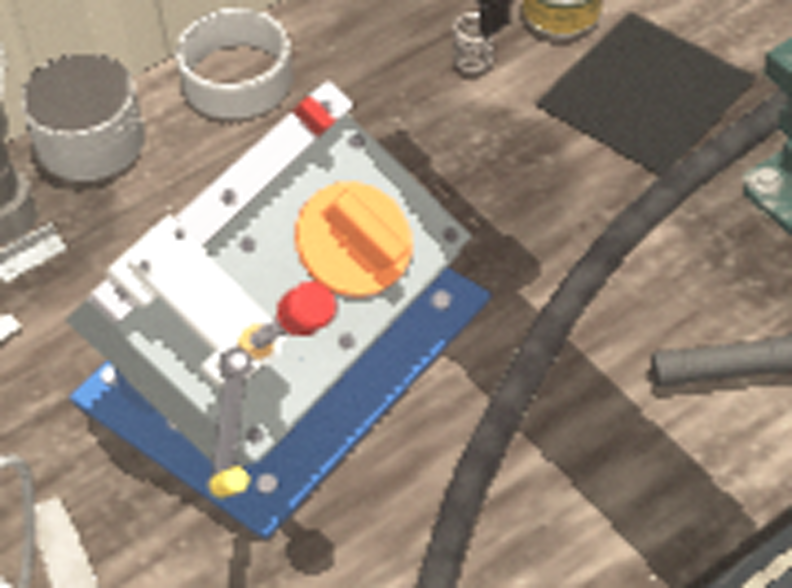

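The crop shows the cap (355,238) with its bar along the slope, the knob (307,308), post (230,482) and mat (645,95). The deck normal leans 29.9°, as it should. I need looser colour masks.

Run:
```python
from h import *
v,u=np.mgrid[:400,:640]
for nm,roi in dict(scene=(u>215)&(u<330)&(v>175)&(v<295),side=(u>250)&(u<350)&(v>110)&(v<250)).items():
    c=dict(np.load(nm+"0.npz")); P=cloud(c); H=hsv(c)
    h,s,b=H[...,0],H[...,1],H[...,2]
    for n,m in dict(orange=(h>8)&(h<19)&(s>140)&(b>130),red=((h<6)|(h>174))&(s>140)&(b>90),yellow=(h>22)&(h<34)&(s>110)&(b>120)).items():
        k,l,st,ce=cv2.connectedComponentsWithStats((m&roi).astype(np.uint8))
        for i in range(1,k):
            if st[i,4]>8:
                q=P[l==i]; print(nm,n,ce[i].round(),st[i,4],np.nanmedian(q,0).round(4),np.nanmin(q,0).round(3),np.nanmax(q,0).round(3))
    r=((u>325)&(u<392)&(v>165)&(v<206)) if nm=="scene" else ((u>295)&(u<375)&(v>290)&(v<365))
    m=(b<85)&r&(abs(P[...,2]-.004)<.008); q=P[m]
    if len(q): print(nm,"mat",m.sum(),q.mean(0),cv2.minAreaRect(q[:,:2].astype(np.float32)))
n=np.array([-.4809,-.1325,.8667]); c=dict(np.load("scene0.npz")); P=cloud(c);H=hsv(c)
yaw=np.radians(15.4);y=np.array([-np.sin(yaw),np.cos(yaw),0]);x=np.cross(y,n)
m=(H[...,0]>8)&(H[...,0]<19)&(H[...,1]>140)&(H[...,2]>130)&(u>265)&(u<310)&(v>200)&(v<245)
q=P[m]; hgt=q@n+.1917; print(np.histogram(hgt,bins=np.arange(-.01,.06,.005)))
f=q[(hgt>.003)&(hgt<.014)]
for a,nn in((x,"x"),(y,"y")): print(nn,np.percentile(f@a,[0,1,50,99,100]).round(4))
t=q[hgt>.034]; print("bar top",t.mean(0)@x,t.mean(0)@y,len(t),np.ptp(t@x),np.ptp(t@y))
print(cv2.minAreaRect(np.c_[t@x,t@y].astype(np.float32)),x,y)
```

```text
scene orange [292. 223.] 161 [0.5701 0.156  0.1444] [0.544 0.125 0.115] [0.614 0.167 0.178]
scene orange [281. 228.] 23 [0.5785 0.1889 0.1372] [0.554 0.18  0.122] [0.609 0.194 0.149]
scene red [281. 192.] 41 [0.6516 0.1351 0.1993] [ 0.639  0.047 -0.001] [0.814 0.143 0.206]
scene red [279. 238.] 119 [0.4781 0.2551 0.2707] [0.466 0.239 0.249] [0.494 0.266 0.28 ]
scene yellow [261. 279.] 22 [0.4581 0.3377 0.1747] [0.446 0.325 0.154] [0.473 0.341 0.183]
scene mat 990 [ 0.64116625 -0.17908121  0.00296533] ((0.6743238568305969, -0.17372988164424896), (0.19327017664909363, 0.13891470432281494), 13.698128700256348)
side orange [314. 194.] 331 [0.5759 0.1337 0.1368] [ 0.546 -0.04   0.115] [0.617 0.153 0.311]
side red [282. 131.] 134 [0.4856 0.2407 0.265 ] [0.457 0.231 0.1  ] [0.501 0.496 0.277]
side red [342. 181.] 26 [0.6531 0.1261 0.1899] [0.642 0.122 0.184] [0.666 0.131 0.195]
side mat 3847 [ 0.63713177 -0.18795421  0.00241765] ((0.6490508913993835, -0.170853853225708), (0.17461274564266205, 0.1927812248468399), 4.691129684448242)
(array([ 0,  0, 11, 71, 22, 12, 18, 15, 13, 24,  8,  0,  0]), array([-0.01 , -0.005,  0.   ,  0.005,  0.01 ,  0.015,  0.02 ,  0.025,
        0.03 ,  0.035,  0.04 ,  0.045,  0.05 ,  0.055]))
x [0.5515 0.5515 0.5823 0.6224 0.6287]
y [-0.0327 -0.0323 -0.0004  0.0325  0.0332]
bar top 0.5883884202258591 -0.0025382688598276806 35 0.056827928923337545 0.013490846494967361
((0.589966893196106, -0.0012510567903518677), (0.05765145272016525, 0.012293923646211624), 11.111832618713379) [0.83558149 0.23015749 0.49881967] [-0.26555612  0.9640954   0.        ]
```

```bash
cat >> h.py <<'E'
from scipy.spatial.transform import Rotation as Ro
G=.051
def frame(yaw_deg,tilt=30):
    a=np.radians(yaw_deg);t=np.radians(tilt)
    y=np.array([-np.sin(a),np.cos(a),0]); n=np.array([-np.sin(t)*np.cos(a),-np.sin(t)*np.sin(a),np.cos(t)])
    return np.stack([np.cross(y,n),y,n],1)   # columns deck x,y,z
def quat(D,ang=0.):
    "tool z = -deck z; closing line = deck x turned by ang about deck z"
    ty=D@[np.cos(ang),np.sin(ang),0]; tz=-D[:,2]; R=np.stack([np.cross(ty,tz),ty,tz],1)
    return Ro.from_matrix(R).as_quat(scalar_first=True)
def tcp(D,C,p): return C+D@np.asarray(p)+D[:,2]*G
E
python3 - <<'E'
from h import *
from bench import manip
D=frame(15.4); C=np.array([.5838,.1597,.1272])
for a in (0,.5,1,1.57,-1.57):
  for p in ([0,0,.028],[0,.12,.156],[0,0,.1],[-.043,.22-.07,.075],[-.08,.022,.075]):
    q=manip.solve_ik(tcp(D,C,p),quat(D,a)); print(a,p,None if q is None else np.round(q,2))
manip.move_ptp(tcp(D,C,[-.02,.03,.19]),quat(D))
c=manip.capture("wrist"); np.savez("w1.npz",**c); cv2.imwrite("pics/w1.png",c["frame"][:,:,::-1]); print(manip.current_clock(),manip.current_q())
E
```

```text
0 [0, 0, 0.028] [ 0.01  0.3  -0.43  2.17  0.83  0.24 -0.87]
0 [0, 0.12, 0.156] [-0.26  0.05 -0.43  2.15  0.47  0.51 -0.78]
0 [0, 0, 0.1] [-0.2   0.12 -0.18  2.2   0.25  0.31 -0.32]
0 [-0.043, 0.15, 0.075] [-0.65  0.19 -0.11  2.24  0.84  0.34 -1.23]
0 [-0.08, 0.022, 0.075] [ 0.12  0.18 -0.62  2.35  1.05  0.23 -1.17]
0.5 [0, 0, 0.028] [ 0.01  0.3  -0.43  2.17  0.83  0.24 -0.37]
0.5 [0, 0.12, 0.156] [-0.28  0.05 -0.41  2.15  0.47  0.51 -0.28]
0.5 [0, 0, 0.1] [-0.15  0.13 -0.23  2.19  0.27  0.31  0.15]
0.5 [-0.043, 0.15, 0.075] [-0.53  0.2  -0.23  2.23  0.89  0.36 -0.77]
0.5 [-0.08, 0.022, 0.075] [ 0.12  0.18 -0.62  2.35  1.05  0.23 -0.67]
1 [0, 0, 0.028] [ 0.01  0.3  -0.43  2.17  0.83  0.24  0.13]
1 [0, 0.12, 0.156] [-0.3   0.05 -0.39  2.15  0.47  0.51  0.22]
1 [0, 0, 0.1] [-0.11  0.13 -0.28  2.19  0.29  0.32  0.63]
1 [-0.043, 0.15, 0.075] [-0.47  0.21 -0.3   2.23  0.92  0.38 -0.29]
1 [-0.08, 0.022, 0.075] [ 0.12  0.18 -0.62  2.35  1.05  0.23 -0.17]
1.57 [0, 0, 0.028] [ 0.01  0.3  -0.43  2.17  0.83  0.24  0.7 ]
1.57 [0, 0.12, 0.156] [-0.32  0.05 -0.37  2.15  0.47  0.51  0.8 ]
1.57 [0, 0, 0.1] [-0.02  0.14 -0.38  2.19  0.34  0.32  1.16]
1.57 [-0.043, 0.15, 0.075] [-0.43  0.21 -0.35  2.23  0.94  0.39  0.26]
1.57 [-0.08, 0.022, 0.075] [ 0.12  0.18 -0.62  2.35  1.05  0.23  0.4 ]
-1.57 [0, 0, 0.028] [-0.96  0.33  0.72  2.22 -0.95  0.23 -0.74]
-1.57 [0, 0.12, 0.156] [-0.38  0.05 -0.31  2.15  0.46  0.5  -2.34]
-1.57 [0, 0, 0.1] [-0.46  0.11  0.1   2.21  0.13  0.3  -1.78]
-1.57 [-0.043, 0.15, 0.075] [-1.17  0.2   0.49  2.27  0.52  0.25 -2.49]
-1.57 [-0.08, 0.022, 0.075] None
1.1833 [-0.15565536 -0.07448698 -0.29472945  2.21259169  0.15330952  0.48862391
 -0.30536581]
```

View pics/w1.png

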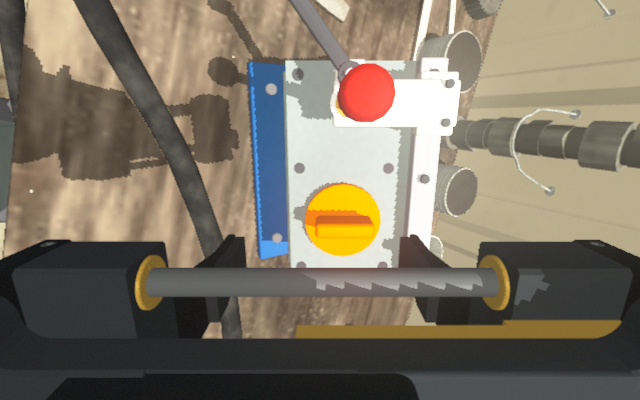

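Wrist view: the cap is whole at (343,220), the knob at (367,93), the carriage arm behind it, and the lever runs up-left. Next, refine the deck frame, cap and knob from this.

Run:
```python
from h import *
c=dict(np.load("w1.npz")); P=cloud(c); H=hsv(c); h,s,b=H[...,0],H[...,1],H[...,2]; v,u=np.mgrid[:400,:640]
D=frame(15.4); C=np.array([.5838,.1597,.1272])
L=(P-C)@D
g=(v<265)&(u>280)&(u<420)&(s<45)&(abs(L[...,2])<.012)&(abs(L[...,0])<.066)
q=P[g]; ce=np.median(q,0)
for _ in range(4):
    n=np.linalg.svd(q-q.mean(0),full_matrices=False)[2][2]; n*=np.sign(n[2]); r=(P[g]-q.mean(0))@n; q=P[g][abs(r)<.002]
print("deck n",n,len(q),g.sum(),np.degrees(np.arccos(n[2])),np.degrees(np.arctan2(-n[1],-n[0])),"C height",(C-q.mean(0))@n, "L z",np.median(L[g][:,2]))
o=(h>8)&(h<24)&(s>140)&(b>100)&(v<265)&(u>290)&(u<400)
l=L[o]; fl=l[(l[:,2]>.002)&(l[:,2]<.012)]; print("cap flange",cv2.minEnclosingCircle(fl[:,:2].astype(np.float32)),len(fl),np.median(fl[:,2]))
t=l[l[:,2]>.035]; print("bar",cv2.minAreaRect(t[:,:2].astype(np.float32)),np.median(t[:,2]))
r=((h<6)|(h>174))&(s>140)&(v<150)&(u>320)&(u<410); l=L[r]; t=l[l[:,2]>np.nanpercentile(l[:,2],50)-.004]
print("knob",np.nanpercentile(l,[1,50,99],axis=0).round(4).tolist(),cv2.minEnclosingCircle(t[:,:2].astype(np.float32)))
# front deck edge direction and arm
m=(s<45)&(abs(L[...,2])<.006)&(v>70)&(v<230)&(u>270)&(u<330)
e=[]
for row in range(80,225,3):
    k=np.where(m[row])[0]
    if len(k): e.append(L[row,k[0]][:2])
e=np.array(e); f=np.polyfit(e[:,1],e[:,0],1); r=e[:,0]-np.polyval(f,e[:,1]); f=np.polyfit(*e[abs(r)<.004][:,::-1].T,1); print("front edge slope deg",np.degrees(np.arctan(f[0])),f[1])
arm=(s<45)&(L[...,2]>.043)&(L[...,2]<.057)&(u>325)&(u<465)&(v<140); a=L[arm]; print("arm y",np.nanpercentile(a,[1,99],axis=0))
```

```text
deck n [-0.48243949 -0.13061412  0.8661363 ] 13905 14038 29.98728997530758 15.148914262948594 C height -0.0008147087599756608 L z 0.0006953542558916892
cap flange ((0.004277363419532776, -0.006009433418512344), 0.04177982360124588) 719 0.008708653158697089
bar ((0.007633017376065254, 0.051316648721694946), (0.13112546503543854, 0.05927539989352226), 86.75004577636719) 0.04060475377893337
knob [[-0.0087, 0.1029, 0.1612], [0.0046, 0.1163, 0.1658], [0.0184, 0.1298, 0.1675]] ((0.004964370746165514, 0.11657700687646866), 0.014715907163918018)
front edge slope deg 0.18535668687478093 -0.05490875873519664
arm y [[-0.01005299  0.0959083   0.04735558]
 [ 0.09918697  0.15081654  0.05595146]]
```

```bash
cat >> h.py <<'E'
D0=frame(15.4); C=np.array([.5838,.1597,.1272])+D0@[.0045,-.006,.0007]; D=frame(15.2)
E
python3 - <<'E'
from h import *
from bench import manip
c=dict(np.load("side0.npz")); P=cloud(c); H=hsv(c); v,u=np.mgrid[:400,:640]
m=((H[...,2]<75)&(H[...,1]<110)&(abs(P[...,2]-.003)<.01)&(u>300)&(u<375)&(v>292)&(v<368)).astype(np.uint8)
m=cv2.morphologyEx(m,cv2.MORPH_OPEN,np.ones((5,5)))
k,l,st,ce=cv2.connectedComponentsWithStats(m); i=1+st[1:,4].argmax(); q=P[l==i]
print("mat",ce[i],st[i],cv2.minAreaRect(q[:,:2].astype(np.float32)),q.mean(0))
R=(P[...,0]>.4)&(P[...,0]<.9)&(P[...,1]>-.35)&(P[...,1]<0)&(P[...,2]>.015)&(P[...,2]<.3)&(v>270)
k,l,st,ce=cv2.connectedComponentsWithStats(R.astype(np.uint8))
for i in range(1,k):
    if st[i,4]>60: a=P[l==i]; print(ce[i].round(),st[i,4],np.percentile(a,[1,99],axis=0).round(3).tolist())
manip.grip(.086)
manip.move_ptp(tcp(D,C,[0,0,.10]),quat(D))
manip.line_to(tcp(D,C,[0,0,.030]),feed=.12)
print(manip.current_ft_force())
manip.grip(.04,squeeze=25)
print(manip.current_grip_width(),manip.current_grasp_force(),manip.current_clock())
E
```

```text
mat [332.05369318 331.94318182] [ 301  299   70   69 3520] ((0.6349605321884155, -0.1890837699174881), (0.15424342453479767, 0.15236541628837585), 14.160240173339844) [ 0.63745484 -0.1935379   0.00269623]
[259. 330.] 5890 [[0.402, -0.318, 0.016], [0.568, -0.058, 0.146]]
[385. 290.] 166 [[0.747, -0.11, 0.015], [0.779, -0.077, 0.046]]
[389. 325.] 979 [[0.731, -0.227, 0.016], [0.796, -0.161, 0.059]]
[224. 369.] 153 [[0.401, -0.314, 0.015], [0.427, -0.277, 0.026]]
[436. 378.] 633 [[0.808, -0.342, 0.015], [0.9, -0.271, 0.026]]Traceback (most recent call last):
  File "<stdin>", line 14, in <module>
bench.Unreachable: the arm cannot follow that straight line within its joint ranges
```

Run:
```python
from h import *
from bench import manip
print(np.round(manip.current_q(),3),manip.current_clock())
for z in (.1,.09,.08,.07,.06,.05,.04,.03):
  for a in (0,np.pi/2): print(z,a,*[np.round(q,2) if q is not None else None for q in [manip.solve_ik(tcp(D,C,[0,0,z]),quat(D,a))]])
```

```text
[-0.124  0.131 -0.25   2.183  0.259  0.321 -0.324] 1.8917
0.1 0 [-0.12  0.13 -0.25  2.18  0.26  0.32 -0.32]
0.1 1.5707963267948966 [ 0.15  0.15 -0.55  2.17  0.41  0.34  1.11]
0.09 0 [-0.14  0.15 -0.24  2.18  0.29  0.3  -0.35]
0.09 1.5707963267948966 [ 0.13  0.18 -0.54  2.17  0.46  0.33  1.06]
0.08 0 [-0.15  0.17 -0.23  2.18  0.31  0.28 -0.38]
0.08 1.5707963267948966 [ 0.12  0.2  -0.52  2.17  0.51  0.31  1.01]
0.07 0 [-0.16  0.19 -0.21  2.18  0.34  0.26 -0.4 ]
0.07 1.5707963267948966 [ 0.1   0.22 -0.5   2.17  0.56  0.3   0.97]
0.06 0 [-0.18  0.21 -0.2   2.18  0.37  0.25 -0.43]
0.06 1.5707963267948966 [ 0.07  0.24 -0.48  2.17  0.61  0.28  0.92]
0.05 0 [-0.19  0.23 -0.18  2.18  0.4   0.23 -0.46]
0.05 1.5707963267948966 [ 0.05  0.26 -0.46  2.17  0.66  0.27  0.88]
0.04 0 [-0.14  0.26 -0.24  2.18  0.51  0.22 -0.56]
0.04 1.5707963267948966 [ 0.02  0.28 -0.43  2.17  0.7   0.25  0.83]
0.03 0 [ 0.02  0.3  -0.43  2.16  0.78  0.25 -0.81]
0.03 1.5707963267948966 [-0.    0.3  -0.4   2.17  0.75  0.24  0.79]
```

Run:
```python
from h import *
from bench import manip
q=np.array(manip.solve_ik(tcp(D,C,[0,0,.1]),quat(D,np.pi/2))); q[6]-=np.pi/2
manip.move_joints(q)
print(manip.current_tcp_pos()-tcp(D,C,[0,0,.1]))
manip.line_to(tcp(D,C,[0,0,.030]),frame=quat(D),feed=.12)
print(manip.current_ft_force())
manip.grip(.04,squeeze=25)
print(manip.current_grip_width(),manip.current_grasp_force(),manip.current_clock(),np.round(manip.current_q(),2))
manip.line_to(tcp(D,C,[0,0,.11]),feed=.12)
print(manip.current_grip_width(),manip.current_ft_force(),manip.current_clock())
down=lambda a:Ro.from_matrix(np.array([[-np.sin(a),np.cos(a),0],[np.cos(a),np.sin(a),0],[0,0,-1]]).T).as_quat(scalar_first=True)
for a in (0,.785,1.57,-.785,-1.57): # closing line angle
  print(a,*[None if q is None else np.round(q,2) for q in [manip.solve_ik([.64,-.19,.1],down(a))]])
c=manip.capture("side"); cv2.imwrite("pics/s1.png",c["frame"][:,:,::-1])
```

```text
[-2.09088500e-05 -2.08972427e-04  1.08227690e-03]
[-0.71182083  0.73169839  0.17120224]
0.060071026962809644 24.99992970842868 3.625 [-0.03  0.29 -0.37  2.17  0.71  0.23 -0.75]
0.05991489819966297 [ 0.79039988 -0.46073016 -2.46060886] 4.4417
0 [ 0.39  0.67 -0.23  1.69  0.2   0.8   0.06]
0.785 [ 0.57  0.72 -0.51  1.68  0.44  0.86  0.66]
1.57 [ 0.69  0.77 -0.7   1.67  0.6   0.92  1.32]
-0.785 [ 0.43  0.68 -0.29  1.69  0.25  0.81 -0.76]
-1.57 [ 0.31  0.66 -0.12  1.7   0.11  0.79 -1.43]
```

View pics/s1.png

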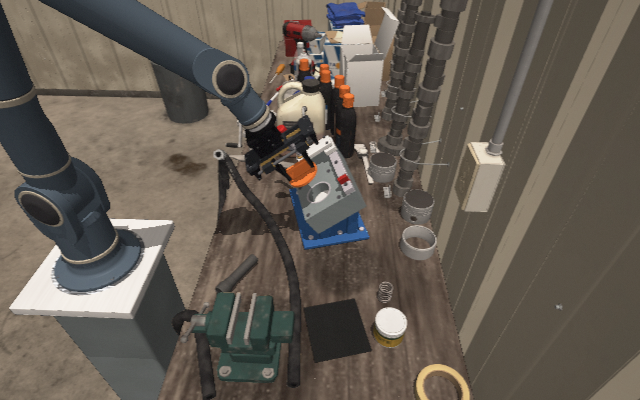

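Side view: the cap is held at (300,172) clear of the bore, and the mat centre is near (336,330), corners (303,306)–(371,352). The tin (390,325), spring (385,290) and hose (293,350) are all outside the mat.

```bash
cat >> h.py <<'E'
def down(a): return Ro.from_matrix(np.array([[-np.sin(a),np.cos(a),0],[np.cos(a),np.sin(a),0],[0,0,-1]]).T).as_quat(scalar_first=True)
E
python3 - <<'E'
from h import *
from bench import manip
manip.line_to(tcp(D,C,[0,0,.15]),feed=.15)
M=np.array([.643,-.19,0]); a=-np.pi/2
manip.move_ptp(M+[0,0,.25],down(a))
f0=manip.current_ft_force()
manip.line_to(M+[0,0,.046+.051+.006],feed=.15)
z=.046+.051+.006
while z>.046+.051-.006:
    z-=.001; manip.line_to(M+[0,0,z],feed=.03)
    f=manip.current_ft_force()-f0
    if f[2]>3: break
print(z,f,manip.current_clock())
manip.grip(.086)
manip.line_to(M+[0,0,.22],feed=.2)
c=manip.capture("side"); cv2.imwrite("pics/s2.png",c["frame"][150:400,200:500,::-1])
P=cloud(c);H=hsv(c);v,u=np.mgrid[:400,:640]
o=(H[...,0]>8)&(H[...,0]<24)&(H[...,1]>140)&(H[...,2]>100)&(v>270)&(u>290)&(u<380); print(np.percentile(P[o],[1,50,99],axis=0).round(3).tolist())
print(manip.current_clock())
E
```

```text
0.097 [-1.84791065  0.68040283  5.48282822] 8.875
[[nan, nan, nan], [nan, nan, nan], [nan, nan, nan]]
10.45
```

View pics/s2.png

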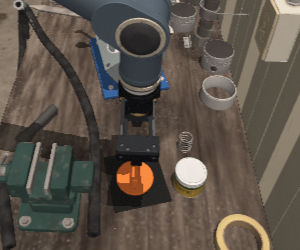

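Crop: the cap stands upright on the mat at (135,178), bar on top, with tin and spring untouched. Next, look into the bore on the way, then grip the knob.

Run:
```python
from h import *
from bench import manip
def go(p,a=0):
    q=manip.solve_ik(tcp(D,C,p),quat(D,a+np.pi/2)); q=np.array(q); q[6]-=np.pi/2; manip.move_joints(q)
manip.line_to(manip.current_tcp_pos()+[0,0,.1],feed=.3)
go([-.0,.05,.24])
c=manip.capture("wrist"); np.savez("w2.npz",**c); cv2.imwrite("pics/w2.png",c["frame"][:,:,::-1])
L=(cloud(c)-C)@D; r=np.hypot(L[...,0],L[...,1])
m=(r<.022)&(L[...,2]<-.01); print("crown z",m.sum(),np.percentile(L[m][:,2],[10,50,90]))
H=hsv(c); v=np.mgrid[:400,:640][0]; k=((H[...,0]<6)|(H[...,0]>174))&(H[...,1]>140)&(L[...,2]>.12)
l=L[k]; print("knob",k.sum(),np.percentile(l,[1,50,99],axis=0).round(4).tolist()); t=l[l[:,2]>np.median(l[:,2])-.004]; print(cv2.minEnclosingCircle(t[:,:2].astype(np.float32)))
y=(H[...,0]>22)&(H[...,0]<34)&(H[...,1]>110)&(H[...,2]>100)&(L[...,2]>.05)&(L[...,2]<.1); print("post",y.sum(),np.percentile(L[y],[1,50,99],axis=0).round(4).tolist() if y.any() else 0)
print(manip.current_clock(),np.round(manip.current_q(),2))
```

```text
crown z 747 [-0.03220872 -0.03112895 -0.03009676]
knob 1359 [[-0.0124, 0.1094, 0.1615], [0.0006, 0.1229, 0.1654], [0.0143, 0.1354, 0.1674]]
((0.018587591126561165, 0.09137898683547974), 0.05006248503923416)
post 408 [[-0.0546, 0.1999, 0.0584], [-0.0468, 0.205, 0.0872], [-0.041, 0.2137, 0.0894]]
12.825 [-1.32 -0.27  0.66  2.17  0.52  0.74 -0.69]
```

View pics/w2.png

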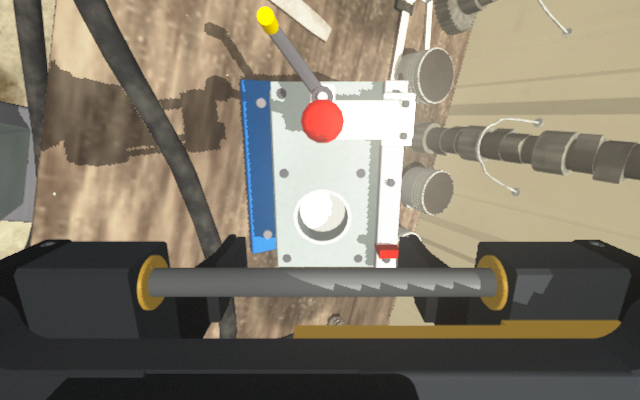

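Wrist view: bore open at (322,212) with the bright crown about 31 mm deep. Knob at (322,121), post at (267,17). So contact is expected with the knob centre near 110 mm above the deck.

Run:
```python
from h import *
from bench import manip
T=lambda p:tcp(D,C,p)
manip.line_to(T([.0006,.1229,.21]),frame=quat(D),feed=.2)
manip.line_to(T([.0006,.1229,.151]),feed=.12)
manip.grip(.02,squeeze=20)
print(manip.current_grip_width(),manip.current_grasp_force(),manip.current_clock())
f0=manip.current_ft_force()
F=lambda:(D.T@(manip.current_ft_force()-f0)).round(2)
manip.line_to(T([.0006,.006,.151]),feed=.12); print(F(),manip.current_clock())
y=.006
while y>-.008:
    y-=.001; manip.line_to(T([.0006,y,.151]),feed=.03); f=F()
    if f[1]>11: break
print(y,f,manip.current_clock())
```

```text
0.02914226115835219 19.999859884846956 14.975
[ 0.77 -0.89 -0.09] 16.1
-0.004 [-2.01 13.16  0.32] 18.6
```

Run:
```python
from h import *
from bench import manip
T=lambda p:tcp(D,C,p)
F=lambda:(D.T@(manip.current_ft_force())).round(2)
Y=-.003
manip.line_to(T([.0006,Y,.151]),feed=.03); print(F())
manip.line_to(T([.0006,Y,.119]),feed=.05); f1=F(); print(f1,manip.current_clock())
z=.119; log=[]
while z>.102:
    z-=.0007; manip.line_to(T([.0006,Y,z]),feed=.02); f=F(); log.append((round(z,4),f[2]))
    if f[2]-f1[2]>6: break
print(log,f,manip.current_grip_width(),manip.current_clock())
```

```text
[-1.75 10.84  2.16]
[ 0.52 10.56 -4.73] 19.6417
[(0.1183, np.float64(-2.41)), (0.1176, np.float64(-0.66)), (0.1169, np.float64(-0.1)), (0.1162, np.float64(0.02)), (0.1155, np.float64(-1.11)), (0.1148, np.float64(-0.09)), (0.1141, np.float64(0.31)), (0.1134, np.float64(0.44)), (0.1127, np.float64(-0.11)), (0.112, np.float64(0.31)), (0.1113, np.float64(0.66)), (0.1106, np.float64(-0.67)), (0.1099, np.float64(0.44)), (0.1092, np.float64(-0.49)), (0.1085, np.float64(0.41)), (0.1078, np.float64(-0.31)), (0.1071, np.float64(0.93)), (0.1064, np.float64(-0.87)), (0.1057, np.float64(-0.19)), (0.105, np.float64(-0.01)), (0.1043, np.float64(-0.33)), (0.1036, np.float64(0.68)), (0.1029, np.float64(1.11)), (0.1022, np.float64(-0.34)), (0.1015, np.float64(0.32))] [-0.63 10.01  0.32] 0.029279598427121856 25.8917
```

Run:
```python
from h import *
from bench import manip
print((D.T@(manip.current_tcp_pos()-C)).round(4), (D.T@manip.current_ft_force()).round(2))
ims=[]
for n in("scene","side","wrist"):
    c=manip.capture(n); L=(cloud(c)-C)@D; H=hsv(c); k=((H[...,0]<6)|(H[...,0]>174))&(H[...,1]>130)&(np.hypot(L[...,0],L[...,1])<.03)&(L[...,2]>.06)
    print(n,k.sum(),np.percentile(L[k],[2,50,98],axis=0).round(4).tolist() if k.any() else 0)
    np.savez(n+"3.npz",**c)
    f=c["frame"][:,:,::-1]
    if n!="wrist": f=cv2.resize(f[150:275,220:420] if n=="scene" else f[100:225,230:430],None,fx=2,fy=2,interpolation=cv2.INTER_CUBIC)
    else: f=f[0:250,120:520]
    ims.append(f)
cv2.imwrite("pics/p3.png",np.hstack([np.vstack(ims[:2]),cv2.resize(ims[2],(400,250))[:, :] if 0 else np.vstack([ims[2],np.zeros_like(ims[2])])]))
```

```text
[ 6.000e-04 -1.000e-04  1.524e-01] [-0.63 10.01  0.32]
scene 67 [[-0.0116, -0.0089, 0.0918], [0.0005, 0.0084, 0.1112], [0.012, 0.0124, 0.1167]]
side 143 [[-0.0143, -0.0188, 0.0895], [0.0019, -0.0125, 0.1091], [0.0148, 0.0046, 0.1172]]
wrist 1800 [[-0.0118, -0.0111, 0.0915], [0.0008, 0.0111, 0.1123], [0.0128, 0.0144, 0.1168]]
```

View pics/p3.png

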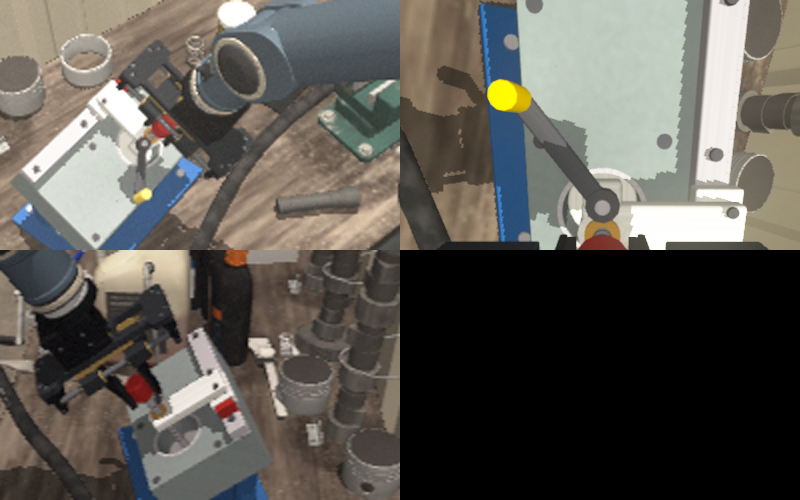

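The knob has followed and its centre is now at about 101 mm. The carriage is on the stop (TCP y≈0). There is no contact force even though the tip should be past my crown estimate, so I'm checking the bore depths before pushing further.

Run:
```python
from h import *
for n in("w2","side0","scene3","side3","wrist3"):
    c=dict(np.load(n+".npz")); L=(cloud(c)-C)@D; r=np.hypot(L[...,0],L[...,1])
    m=(r<.031)&(L[...,2]<.03)&(L[...,2]>-.09); print(n,m.sum(),np.histogram(L[m][:,2],bins=np.arange(-.07,.031,.005))[0])
    k=m&(L[...,2]<-.015)
    if k.any():
        l=L[k]; A=np.c_[l[:,:2],np.ones(len(l))]; print(np.linalg.lstsq(A,l[:,2],rcond=None)[0].round(3),np.percentile(l,[0,50,100],axis=0).round(3).tolist())
c=dict(np.load("w2.npz")); cam=(c["cam_to_world"][:3,3]-C)@D; print("cam",cam)
c=dict(np.load("side3.npz")); f=cv2.resize(c["frame"][165:235,285:365,::-1],None,fx=7,fy=7,interpolation=cv2.INTER_NEAREST); g=dict(np.load("w2.npz"))["frame"][175:250,280:365,::-1]
cv2.imwrite("pics/b.png",np.hstack([f,cv2.resize(g,(240,490))]))
```

```text
w2 1323 [   0    0    0    0    0    0    0 1225   98    0    0    0    0    0
    0    0    0    0    0    0]
[ 0.001  0.    -0.031] [[-0.03, -0.031, -0.034], [-0.001, -0.002, -0.031], [0.03, 0.025, -0.029]]
side0 122 [ 0  0  0  0  0  0  0  0  0  0  0  0  0  0  2 69 13 12 11 15]
scene3 87 [ 0  0  0  0  0  0  7 61 17  0  0  0  0  2  0  0  0  0  0  0]
[ 0.001  0.038 -0.032] [[-0.029, -0.018, -0.036], [0.008, 0.004, -0.032], [0.028, 0.018, -0.027]]
side3 184 [ 0  0  0  0  0  0  0 63 11 15 19 19 18 11  7  6  5  5  5  0]
[ 0.13  -0.064 -0.027] [[-0.026, -0.01, -0.035], [0.003, 0.017, -0.031], [0.025, 0.031, -0.015]]
wrist3 718 [  0   0   0   0   0   0   0 693  25   0   0   0   0   0   0   0   0   0
   0   0]
[-0.003  0.005 -0.031] [[-0.031, -0.021, -0.033], [-0.019, 0.006, -0.031], [0.03, 0.027, -0.029]]
cam [0.00059228 0.12481121 0.38366505]
```

View pics/b.png

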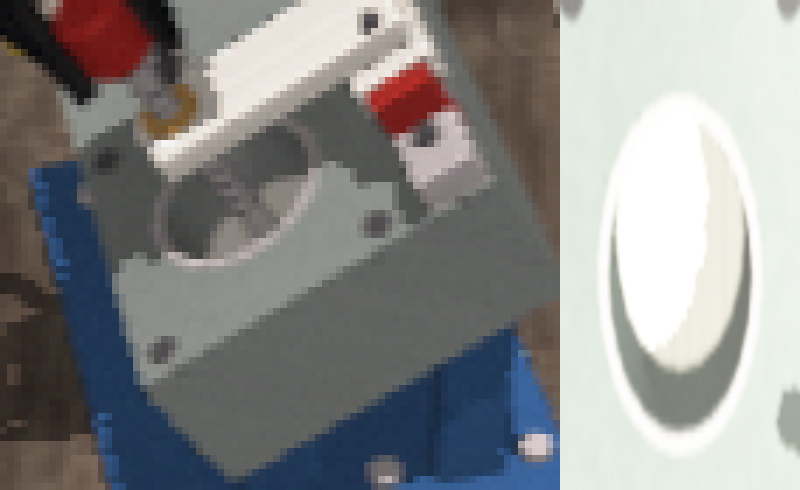

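Run:
```python
from h import *
for n in("side3","scene3"):
    c=dict(np.load(n+".npz")); L=(cloud(c)-C)@D; r=np.hypot(L[...,0],L[...,1])
    m=(r<.012)&(L[...,2]<.045)&(L[...,2]>-.06); v,u=np.where(m); o=np.argsort(L[m][:,2])
    print(n); [print(u[i],v[i],(L[m][i]*1000).round(1)) for i in o[:30:2]]
# rod/knob at first wrist look: knob top vs nominal, arm top vs nominal 50
c=dict(np.load("w2.npz")); L=(cloud(c)-C)@D; a=(abs(L[...,1]-.123)<.015)&(L[...,0]>.03)&(L[...,0]<.06)&(L[...,2]>.03); print("arm top",np.percentile(L[a][:,2],[10,50,90]))
c=dict(np.load("wrist3.npz")); L=(cloud(c)-C)@D; a=(abs(L[...,1])<.018)&(L[...,0]>.03)&(L[...,0]<.06)&(L[...,2]>.03)&(L[...,2]<.07); print("arm top now",np.percentile(L[a][:,2],[10,50,90]))
for n in("scene3","wrist3"):
  c=dict(np.load(n+".npz")); L=(cloud(c)-C)@D
  a=(L[...,0]>.03)&(L[...,0]<.06)&(L[...,2]>.045)&(L[...,2]<.055)&(abs(L[...,1])<.05); print(n,"arm y",np.percentile(L[a][:,1],[2,98]))
```

```text
side3
324 196 [  2.3   7.3 -34.4]
325 194 [  8.    8.4 -30.9]
320 199 [-10.6   0.6 -30.6]
325 195 [  7.3   3.4 -29.7]
323 197 [  1.2  -5.2 -24.7]
322 198 [ -2.2  -7.6 -23.8]
321 197 [ -3.   -6.  -20.1]
323 195 [  4.5  -3.6 -19.7]
322 196 [  1.7  -8.6 -16.5]
321 196 [ -0.8  -7.3 -15.7]
322 194 [  4.4  -5.  -13.3]
321 195 [  1.   -7.2 -12.6]
320 195 [ -0.4 -10.4  -7.9]
318 195 [-5.8 -6.3 -7.8]
320 194 [ 1.2 -9.7 -5.4]
scene3
286 227 [ -7.4   3.1 -35.7]
286 228 [ -9.5   5.7 -35.1]
283 225 [  3.8   6.5 -33.8]
284 227 [ -2.7   9.2 -32.8]
284 225 [  1.7   4.6 -32.5]
284 222 [  8.3  -1.8 -30.8]
282 223 [ 10.6   5.6 -30.6]
284 221 [ 10.6  -3.8 -30. ]
283 222 [ 10.7   1.4 -29.1]
arm top [0.04904025 0.05000405 0.05102817]
arm top now [0.04925358 0.05001514 0.05079954]
scene3 arm y [-0.01889774  0.01761303]
wrist3 arm y [-0.01551669  0.01953335]
```

Run:
```python
from h import *
c=dict(np.load("w2.npz")); T=c["cam_to_world"];K=c["intrinsics"]
def pr(p,c=c):
    T=c["cam_to_world"];K=c["intrinsics"]; w=(C+D@np.array(p)-T[:3,3])@T[:3,:3]; return (K@w/w[2])[:2].round(1)
print("rim",pr([0,-.033,0]),pr([0,.033,0]))
for d in(.02,.031,.035,.04,.045,.05): print(d,pr([0,-.032,-d]))
f=c["frame"]; print(f[176:250:1,322].mean(1).round().astype(int).tolist())
print((((cloud(c)-C)@D)[176:250:2,322,1:]*1000).round(0).astype(int).tolist())
print("side tip", [ (d,pr([0,0,-d],dict(np.load("side3.npz"))).tolist()) for d in (0,.02,.031,.04)])
```

```text
rim [321.5 240.6] [321.5 192.2]
0.02 [321.5 234.4]
0.031 [321.5 231.6]
0.035 [321.5 230.6]
0.04 [321.5 229.4]
0.045 [321.5 228.2]
0.05 [321.5 227. ]
[231, 232, 231, 231, 231, 231, 231, 231, 231, 232, 232, 232, 232, 246, 254, 254, 255, 255, 255, 255, 255, 255, 255, 255, 255, 255, 255, 255, 255, 255, 255, 255, 255, 255, 255, 255, 255, 255, 255, 255, 255, 255, 255, 255, 255, 255, 255, 255, 252, 236, 235, 235, 234, 235, 232, 204, 137, 127, 126, 126, 127, 128, 127, 125, 157, 234, 254, 253, 248, 233, 233, 234, 234, 234]
[[54, 1], [51, 1], [49, -1], [46, 1], [44, 1], [41, -1], [38, -1], [36, 1], [34, 2], [23, -31], [20, -33], [17, -32], [15, -30], [12, -31], [8, -32], [6, -31], [3, -31], [0, -30], [-3, -31], [-6, -32], [-9, -32], [-9223372036854775808, -9223372036854775808], [-14, -29], [-18, -31], [-20, -30], [-24, -31], [-27, -31], [-29, -31], [-34, -34], [-33, -25], [-33, -17], [-34, -11], [-34, -4], [-35, -1], [-38, 0], [-40, 1], [-43, 1]]
side tip [(0, [317.9, 190.8]), (0.02, [321.4, 195.1]), (0.031, [323.3, 197.3]), (0.04, [324.8, 199.2])]<stdin>:8: RuntimeWarning: invalid value encountered in cast
```

The crown is at -31 mm from every view and hasn't moved, and there's no axial load on the tool. But by the knob height the tip should be at about -40 mm. I'll raise the probe and measure the tip directly to resolve this.

Run:
```python
from h import *
from bench import manip
T=lambda p:tcp(D,C,p)
F=lambda:(D.T@(manip.current_ft_force())).round(2)
manip.line_to(T([.0006,-.003,.151]),feed=.06); print(F(),manip.current_clock(),(D.T@(manip.current_tcp_pos()-C)).round(4))
fs=[]
for n in("side","scene"):
    c=manip.capture(n); np.savez(n+"4.npz",**c); L=(cloud(c)-C)@D; H=hsv(c)
    k=((H[...,0]<6)|(H[...,0]>174))&(H[...,1]>130)&(np.hypot(L[...,0],L[...,1])<.03)&(L[...,2]>.06); print(n,np.percentile(L[k],[2,50,98],axis=0).round(4).tolist())
    m=(np.hypot(L[...,0],L[...,1])<.011)&(L[...,2]>-.04)&(L[...,2]<.05); v,u=np.where(m); o=np.lexsort((u,v))
    if n=="side": print([(u[i],v[i],(L[m][i]*1000).round(0).astype(int).tolist()) for i in o])
    else: print(np.histogram(L[m][:,2],np.arange(-.04,.051,.005))[0])
    def pr(p):
        T=c["cam_to_world"];K=c["intrinsics"]; w=(C+D@np.array(p)-T[:3,3])@T[:3,:3]; return (K@w/w[2])[:2].round(1).tolist()
    print([pr([0,0,z]) for z in (.02,.015,.01,.005,0)])
    if n=="side": cv2.imwrite("pics/s4.png",cv2.resize(c["frame"][160:220,280:350,::-1],None,fx=8,fy=8,interpolation=cv2.INTER_NEAREST))
```

```text
[-1.89 10.58  2.51] 27.0167 [ 5.000e-04 -2.000e-04  2.021e-01]
side [[-0.0142, -0.0188, 0.1386], [0.0013, -0.013, 0.1577], [0.015, 0.0049, 0.1667]]
[(np.int64(316), np.int64(187), [5, -8, 22]), (np.int64(314), np.int64(188), [-1, -10, 25]), (np.int64(315), np.int64(188), [0, -6, 19]), (np.int64(316), np.int64(188), [3, -9, 20]), (np.int64(313), np.int64(189), [-5, -10, 23]), (np.int64(314), np.int64(189), [-4, -6, 18]), (np.int64(315), np.int64(189), [-1, -7, 17]), (np.int64(316), np.int64(189), [2, -10, 18]), (np.int64(314), np.int64(190), [-6, -4, 13]), (np.int64(315), np.int64(190), [-3, -6, 13]), (np.int64(316), np.int64(190), [0, -9, 14]), (np.int64(324), np.int64(194), [6, 8, -29]), (np.int64(323), np.int64(195), [1, 11, -32]), (np.int64(324), np.int64(195), [4, 8, -32]), (np.int64(325), np.int64(195), [6, 7, -33]), (np.int64(322), np.int64(196), [-2, 8, -31]), (np.int64(323), np.int64(196), [0, 7, -32]), (np.int64(324), np.int64(196), [4, 2, -29]), (np.int64(321), np.int64(197), [-6, 5, -30]), (np.int64(322), np.int64(197), [-4, 5, -32]), (np.int64(323), np.int64(197), [-1, 5, -33]), (np.int64(321), np.int64(198), [-7, 4, -33]), (np.int64(322), np.int64(198), [-5, 3, -33]), (np.int64(321), np.int64(199), [-9, 1, -33])]
[[314.3, 186.5], [315.2, 187.6], [316.1, 188.7], [317.0, 189.8], [317.9, 190.8]]
scene [[-0.0118, -0.0104, 0.1422], [-0.0, 0.009, 0.1607], [0.0115, 0.0131, 0.1674]]
[ 2 10  2  0  0  0  0  0  0  0  0  0  0  0  0  0  0  4]
[[291.2, 220.1], [290.6, 220.5], [290.0, 221.0], [289.4, 221.4], [288.9, 221.8]]
```

View pics/s4.png

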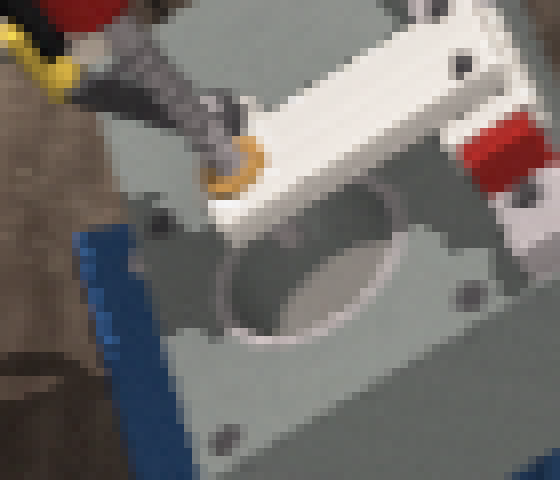

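The raised tip is visible just under the arm at crop (290,240), so about +8 mm: consistent with the knob height minus 157 mm. Contact is therefore expected with the grasp point at about .111. I'll descend with less side load, settle at each step, and watch closely there.

Run:
```python
from h import *
from bench import manip
T=lambda p:tcp(D,C,p)
F=lambda:(D.T@(manip.current_ft_force())).round(1)
Y=-.0015
manip.line_to(T([.0006,Y,.151]),feed=.03)
manip.line_to(T([.0006,Y,.116]),feed=.06); manip.wait(.2); print(F(),manip.current_clock())
z=.116
e0=manip.current_joint_efforts()
while z>.1101:
    z-=.001; manip.line_to(T([.0006,Y,z]),feed=.03); a=F()[2]; manip.wait(.1); f=F()
    print(round(z,4),a,f,(D.T@(manip.current_tcp_pos()-C))[2].round(4)-.051,(manip.current_joint_efforts()-e0).round(1)[:4])
c=manip.capture("side"); np.savez("side5.npz",**c); print(manip.current_clock(),manip.current_grasp_force())
L=(cloud(c)-C)@D
m=(np.hypot(L[...,0],L[...,1])<.012)&(L[...,2]>-.04)&(L[...,2]<.0); v,u=np.where(m); o=np.lexsort((u,v))
print([(int(u[i]),int(v[i]),(L[m][i]*1000).round(0).astype(int).tolist()) for i in o])
```

```text
[-0.4  7.3 -4.4] 28.3
0.115 -2.0 [-1.2  7.2 -1.9] 0.1149 [0.  0.1 0.  0.1]
0.114 -2.4 [-1.6  7.6 -1. ] 0.1139 [0.  0.  0.1 0.2]
0.113 -1.0 [-0.4  7.  -1.2] 0.1129 [-0.  -0.1  0.1  0.3]
0.112 -1.5 [-0.6  7.6 -1.7] 0.1119 [-0.  -0.4  0.2  0.3]
0.111 -1.3 [-0.7  7.2 -0.7] 0.1109 [-0.  -0.6  0.2  0.4]
0.11 -0.4 [-0.3  7.2 -1.2] 0.1099 [-0.  -0.8  0.3  0.4]
30.45 20.0000093865674
[(320, 192, [4, -5, -3]), (318, 193, [-2, -7, -1]), (319, 193, [0, -7, -3]), (320, 193, [3, -9, -3]), (321, 193, [4, -5, -8]), (317, 194, [-7, -4, -5]), (318, 194, [-3, -9, -3]), (319, 194, [-1, -8, -5]), (320, 194, [1, -9, -6]), (321, 194, [3, -7, -10]), (322, 194, [4, -5, -13]), (325, 194, [8, 7, -30]), (318, 195, [-6, -5, -9]), (319, 195, [-3, -8, -8]), (320, 195, [-1, -10, -9]), (321, 195, [2, -10, -11]), (322, 195, [3, -8, -14]), (323, 195, [5, -4, -19]), (324, 195, [4, 9, -33]), (325, 195, [7, 5, -31]), (319, 196, [-6, -4, -15]), (320, 196, [-2, -10, -11]), (321, 196, [-1, -7, -16]), (322, 196, [2, -9, -16]), (323, 196, [4, -7, -19]), (324, 196, [3, 6, -33]), (320, 197, [-4, -10, -15]), (321, 197, [-2, -9, -17]), (322, 197, [0, -8, -20]), (323, 197, [1, -6, -24]), (320, 198, [-10, 6, -32]), (321, 198, [-4, -9, -21]), (322, 198, [-3, -6, -25]), (320, 199, [-11, 2, -31]), (321, 199, [-8, -1, -31])]
```

Run:
```python
from h import *
a,b,g=[dict(np.load(n+".npz")) for n in("side3","side5","side4")]
for c in(a,b,g): print(c["frame"][192:203,314:330].mean(2).round().astype(int),"\n")
def pr(p,c):
    T=c["cam_to_world"];K=c["intrinsics"]; w=(C+D@np.array(p)-T[:3,3])@T[:3,:3]; return (K@w/w[2])[:2].round(1).tolist()
for z in(-.022,-.027,-.031,-.04): print(z,pr([0,0,z],b),"near surf",pr([0,-.006,z],b),"low edge",pr([-.006,0,z],b))
```

```text
[[ 78  81  94 107 112 101  95  91 117 132 132 132 132 141 172 168]
 [ 79  80  76  86  86 101 100  84 115 132 132 132 132 159 178 159]
 [ 79  81  79  83  99 111 104 100 103 122 132 132 139 172 165 144]
 [ 78  79  81  84  89  82 101 114 107 104 122 133 159 166 148 141]
 [ 78  80  96 122 131 112 104 112 112 105 104 164 176 153 142 141]
 [ 77  88 118 134 133 123 109 107 111 112 131 160 155 141 142 144]
 [ 76 105 128 134 133 131 117 105 112 151 166 150 144 142 140 143]
 [ 83 118 134 135 134 133 132 155 177 174 155 142 141 143 141 143]
 [ 81 120 135 135 133 150 159 169 162 148 141 142 143 143 142 143]
 [101 128 134 151 160 178 175 151 140 142 141 143 143 142 142 143]
 [178 181 186 169 160 149 143 143 143 142 143 142 143 142 143 144]] 

[[ 77  78  96 108  95  89  95 109 125 131 131 133 132 139 173 169]
 [ 76  81  76  95 101 104 109 100 120 134 131 131 131 158 177 157]
 [ 77  81  80  84 100 111 115 107 101 121 133 132 140 171 164 145]
 [ 78  79  81  97 103 105 111 113 107 106 123 131 160 167 148 143]
 [ 77  79  97 123 131 114 105 113 113 108 110 166 175 153 142 142]
 [ 77  87 118 133 134 124
[... 702 characters left out ...]
153 142 142]
 [ 78  87 120 134 133 134 133 132 131 131 149 166 156 142 142 142]
 [ 76 105 129 134 132 134 131 134 132 160 168 153 143 143 141 144]
 [ 83 116 133 135 134 132 133 164 182 173 155 142 143 141 141 142]
 [ 82 119 135 135 134 151 160 170 162 146 142 143 143 140 141 142]
 [101 127 134 150 161 178 176 153 142 144 142 142 144 142 142 143]
 [177 181 186 170 162 151 142 142 143 142 142 144 145 144 143 145]] 

-0.022 [321.8, 195.5] near surf [322.2, 196.9] low edge [319.9, 196.6]
-0.027 [322.6, 196.5] near surf [323.1, 197.9] low edge [320.8, 197.6]
-0.031 [323.3, 197.3] near surf [323.8, 198.7] low edge [321.5, 198.4]
-0.04 [324.8, 199.2] near surf [325.3, 200.6] low edge [323.0, 200.3]
```

Run:
```python
from h import *
from bench import manip
for n in("w1","w2"):
    c=dict(np.load(n+".npz")); L=(cloud(c)-C)@D; H=hsv(c)
    red=((H[...,0]<6)|(H[...,0]>174))&(H[...,1]>130)&(L[...,2]>.12)
    k=red&(np.hypot(L[...,0]-.0006,L[...,1]-.1229)<.009); s=red&~(np.hypot(L[...,0]-.0006,L[...,1]-.1229)<.0)
    print(n,"knob top",k.sum(),np.median(L[k][:,2]),L[k][:,2].std(),"by radius",[np.median(L[red&(abs(np.hypot(L[...,0]-.0006,L[...,1]-.1229)-r)<.0015)][:,2]).round(4) for r in(.002,.005,.008,.011,.014)])
    d=(abs(L[...,2])<.006)&(np.hypot(L[...,0]-.0,L[...,1]-.06)<.02); print(" deck",np.median(L[d][:,2]))
    y=(H[...,0]>22)&(H[...,0]<34)&(H[...,1]>110)&(L[...,2]>.08)&(L[...,2]<.1); print(" post top",np.median(L[y][:,2]) if y.any() else None)
c=manip.capture("wrist"); np.savez("wrist5.npz",**c); L=(cloud(c)-C)@D; r=np.hypot(L[...,0],L[...,1])
m=(r<.028)&(L[...,2]<-.015)&(L[...,2]>-.08); print("crown now",m.sum(),np.median(L[m],axis=0))
m=(r<.028)&(L[...,2]<-.015); 
for n in("w2","wrist3"):
    K=(cloud(dict(np.load(n+".npz")))-C)@D; r=np.hypot(K[...,0],K[...,1]); m=(r<.028)&(K[...,2]<-.015); print(n,np.median(K[m],axis=0))
H=hsv(c); y=(H[...,0]>22)&(H[...,0]<34)&(H[...,1]>110)&(L[...,2]>.08)&(L[...,2]<.1); print("post",np.percentile(L[y],[2,50,98],axis=0).round(4).tolist())
```

```text
w1 knob top 1035 0.1656488351556324 0.0006457871212767144 by radius [np.float64(0.1656), np.float64(0.1656), np.float64(0.1657), np.float64(0.1655), np.float64(0.1634)]
 deck 0.00011871240408913548
 post top None
w2 knob top 568 0.16565922178997755 0.0006690596705690033 by radius [np.float64(0.1657), np.float64(0.1656), np.float64(0.1657), np.float64(0.1654), np.float64(0.1637)]
 deck 0.00016330028354435107
 post top 0.08776613446568292
crown now 478 [-0.01299494  0.00567395 -0.03117892]
w2 [-0.00074262 -0.00017284 -0.03112971]
wrist3 [-0.00400484  0.0065599  -0.03115538]
post [[-0.054, 0.0786, 0.0809], [-0.0469, 0.0849, 0.0878], [-0.041, 0.0916, 0.0894]]
```

Knob top is .1657 and crown is -.0312, unmoved to 0.1 mm. I'll set the tip at the crown, let go, back off and measure the knob's true height unobstructed.

Run:
```python
from h import *
from bench import manip
T=lambda p:tcp(D,C,p)
manip.line_to(T([.0006,-.001,.1112]),feed=.03); print((D.T@manip.current_ft_force()).round(1))
manip.grip(.06); print((D.T@manip.current_ft_force()).round(1),"free")
manip.line_to(T([.0006,-.001,.17]),feed=.15)
manip.line_to(T([.0006,-.07,.20]),feed=.2)
c=manip.capture("wrist"); np.savez("w6.npz",**c); L=(cloud(c)-C)@D; H=hsv(c)
red=((H[...,0]<6)|(H[...,0]>174))&(H[...,1]>130)&(L[...,2]>.08)&(np.hypot(L[...,0],L[...,1])<.04)
t=red&(L[...,2]>np.median(L[red][:,2])-.003); print("knob",red.sum(),np.median(L[t],axis=0).round(4),cv2.minEnclosingCircle(L[t][:,:2].astype(np.float32)))
k=red&(np.hypot(L[...,0],L[...,1])<.009); print("top",np.median(L[k][:,2]),L[k][:,2].std())
d=(abs(L[...,2])<.006)&(np.hypot(L[...,0]-.0,L[...,1]-.06)<.02); print(" deck",np.median(L[d][:,2]))
y=(H[...,0]>22)&(H[...,0]<34)&(H[...,1]>110)&(L[...,2]>.084)&(L[...,2]<.1)&(L[...,0]<-.02); print("post",np.percentile(L[y],[2,50,98],axis=0).round(4).tolist())
print(manip.current_clock())
```

```text
[-0.1  6.6 -0.3]
[0.2 0.9 0.3] free
knob 1356 [ 5.000e-04 -1.000e-04  1.256e-01] ((0.0006244016694836318, 7.993360486580059e-05), 0.014188252389431)
top 0.12579402819135374 0.0006841884254884215
 deck 6.89753862775081e-05
post [[-0.0545, 0.0778, 0.0848], [-0.0477, 0.0829, 0.0877], [-0.0415, 0.0872, 0.0894]]
32.925
```

Knob top is .1258, so the tip is at -31.2 mm, exactly on the crown. The knob is at y=0.0, so the carriage is home. Now the lock lever.

Run:
```python
from h import *
from bench import manip
T=lambda p:tcp(D,C,p)
F=lambda:(D.T@(manip.current_ft_force())).round(1)
pt=lambda th,z:T([-.08*np.cos(th),.022+.08*np.sin(th),z])
qt=lambda th:quat(D,np.pi/2-th)
t0=.907
manip.line_to(pt(t0,.20),frame=qt(t0),feed=.2)
print(np.round(manip.current_q(),2),manip.current_clock())
manip.grip(.045)
manip.line_to(pt(t0,.075),frame=qt(t0),feed=.12); print(F())
manip.grip(.0175,squeeze=5); print(manip.current_grip_width(),F(),manip.current_clock())
for th in np.linspace(t0,.1,7)[1:]:
    manip.line_to(pt(th,.075),frame=qt(th),feed=.06)
print(F(),manip.current_clock(),np.round(manip.current_q(),2))
```

```text
[-1.41 -0.22  0.68  2.29  0.64  0.63 -0.24] 33.8917Traceback (most recent call last):
  File "<stdin>", line 11, in <module>
bench.Unreachable: the arm cannot follow that straight line within its joint ranges
```

Run:
```python
from h import *
from bench import manip
T=lambda p:tcp(D,C,p)
for th in(.907,0):
 for z in (.2,.13,.075):
  for da in (0,-1.57,1.57,2.5,-2.5):
    q=manip.solve_ik(T([-.08*np.cos(th),.022+.08*np.sin(th),z]),quat(D,np.pi/2-th+da)); print(th,z,da,None if q is None else (np.array(q)-[0,0,0,0,0,0,da]).round(2))
```

```text
0.907 0.2 0 [-1.41 -0.22  0.67  2.29  0.64  0.63 -0.24]
0.907 0.2 -1.57 [-1.11 -0.16  0.42  2.28  0.51  0.58 -0.12]
0.907 0.2 1.57 [-1.7  -0.32  0.88  2.3   0.8   0.73 -0.39]
0.907 0.2 2.5 [-1.72 -0.33  0.89  2.3   0.81  0.74 -0.4 ]
0.907 0.2 -2.5 [-0.96 -0.15  0.29  2.28  0.46  0.56 -0.07]
0.907 0.13 0 [-1.45 -0.01  0.87  2.32  0.47  0.36 -0.06]
0.907 0.13 -1.57 [-1.18  0.01  0.59  2.31  0.46  0.36 -0.06]
0.907 0.13 1.57 [-1.84 -0.04  1.25  2.33  0.56  0.37 -0.12]
0.907 0.13 2.5 [ 0.49  0.15 -1.15  2.24  0.78  0.45 -0.34]
0.907 0.13 -2.5 [-1.08  0.01  0.48  2.31  0.46  0.36 -0.06]
0.907 0.075 0 [-0.72  0.16  0.15  2.29  0.6   0.23 -0.2 ]
0.907 0.075 -1.57 [-1.56  0.29  1.17  2.33 -0.76  0.23  1.16]
0.907 0.075 1.57 [-0.19  0.19 -0.43  2.27  0.89  0.31 -0.47]
0.907 0.075 2.5 [ 0.43  0.37 -1.17  2.24  1.23  0.55 -0.73]
0.907 0.075 -2.5 [-1.56  0.29  1.17  2.33 -0.76  0.23  1.16]
0 0.2 0 [-1.26 -0.3   0.65  2.37  0.64  0.59  0.79]
0 0.2 -1.57 [-1.22 -0.29  0.62  2.37  0.61  0.58  0.81]
0 0.2 1.57 [-1.26 -0.3   0.65  2.37  0.64  0.59  0.79]
0 0.2 2.5 [-0.62 -0.19  0.13  2.35  0.29  0.48 -5.16]
0 0.2 -2.5 [-1.03 -0.24  0.47  2.37  0.5   0.53  0.92]
0 0.13 0 [-1.63 -0.15  1.14  2.41  0.72  0.35  0.75]
0 0.13 -1.57 [-1.29 -0.07  0.84  2.4   0.49  0.3   0.96]
0 0.13 1.57 [-1.86 -0.33  1.26  2.41  1.04  0.52  0.46]
0 0.13 2.5 None
0 0.13 -2.5 [-1.09 -0.04  0.64  2.4   0.42  0.28  1.02]
0 0.075 0 [ 0.14  0.18 -0.62  2.34  1.    0.23  0.46]
0 0.075 -1.57 [ 0.14  0.18 -0.62  2.34  1.    0.23  0.46]
0 0.075 1.57 [ 0.6   0.33 -1.17  2.32  1.27  0.42  0.24]
0 0.075 2.5 None
0 0.075 -2.5 [ 0.14  0.18 -0.62  2.34  1.    0.23  0.46]
```

Run:
```python
from h import *
from bench import manip
T=lambda p:tcp(D,C,p)
th=.907; P=lambda z:T([-.08*np.cos(th),.022+.08*np.sin(th),z])
for i in range(8):
    q0=np.array(manip.current_q()); best=None
    for da in(-1.57,-2.2,1.57,2.2):
        q=manip.solve_ik(P(.22),quat(D,np.pi/2-th+da))
        if q is None: continue
        q=np.array(q); q[6]-=da
        if abs(q[6])<2.6 and (best is None or q[2]<best[2]): best=q
    if best is None or best[2]>q0[2]-.03: break
    manip.move_joints(best)
    if best[2]<-.7: break
print(i,np.round(manip.current_q(),2),manip.current_clock(),(D.T@(manip.current_tcp_pos()-C)).round(3))
for t in(th,.4,-.06):
  for z in(.13,.075):
    q=manip.solve_ik(T([-.08*np.cos(t),.022+.08*np.sin(t),z]),quat(D,np.pi/2-t)); print(t,z,None if q is None else np.round(q,2))
```

```text
4 [ 0.62 -0.23 -1.04  2.21 -0.2   0.54  0.61] 37.2333 [-0.049  0.085  0.271]
0.907 0.13 [ 0.63  0.22 -1.33  2.24  0.9   0.51 -0.44]
0.907 0.075 [ 0.31  0.3  -1.01  2.25  1.15  0.47 -0.67]
0.4 0.13 [ 0.62  0.11 -1.18  2.3   0.7   0.36  0.3 ]
0.4 0.075 [ 0.08  0.19 -0.64  2.32  1.04  0.29 -0.05]
-0.06 0.13 [ 0.46  0.05 -0.89  2.33  0.41  0.28  1.11]
-0.06 0.075 [ 0.15  0.18 -0.62  2.34  0.98  0.23  0.54]
```

Run:
```python
from h import *
from bench import manip
T=lambda p:tcp(D,C,p)
F=lambda:(D.T@(manip.current_ft_force())).round(1)
pt=lambda th,z:T([-.08*np.cos(th),.022+.08*np.sin(th),z])
qt=lambda th:quat(D,np.pi/2-th)
t0=.907
manip.grip(.045)
for z in (.16,.13,.1,.075):
    try: manip.line_to(pt(t0,z),frame=qt(t0),feed=.12)
    except manip.Unreachable:
        print("ptp at",z); manip.move_ptp(pt(t0,z),qt(t0))
    print(z,np.round(manip.current_q(),2),F())
manip.grip(.0175,squeeze=5); print(manip.current_grip_width(),F(),manip.current_clock())
try:
  for th in np.linspace(t0,.1,7)[1:]:
    manip.line_to(pt(th,.075),frame=qt(th),feed=.08)
finally: print(th,F(),manip.current_clock(),np.round(manip.current_q(),2))
```

```text
ptp at 0.16
0.16 [ 0.24  0.   -0.84  2.24  0.4   0.43  0.01] [-0.2  0.3  0.3]
0.13 [ 0.2   0.09 -0.82  2.25  0.63  0.4  -0.21] [0.3 1.2 0.2]
0.1 [ 0.11  0.16 -0.76  2.26  0.84  0.38 -0.41] [-0.3 -0.5 -0.9]
0.075 [ 0.04  0.22 -0.69  2.26  1.    0.36 -0.56] [-0.6  0.6  0.4]
0.017436066083010654 [-0.2  0.4 -0.9] 40.0167
0.1 [-0.9 -0.6  1.2] 41.7167 [ 0.27  0.21 -0.79  2.33  1.1   0.28  0.25]
```

Now the last bit, with force watched.

Run:
```python
from h import *
from bench import manip
T=lambda p:tcp(D,C,p)
F=lambda:(D.T@(manip.current_ft_force())).round(1)
pt=lambda th,z:T([-.08*np.cos(th),.022+.08*np.sin(th),z])
qt=lambda th:quat(D,np.pi/2-max(th,0))
th=.1; log=[]
while th>-.13:
    th-=.012; manip.line_to(pt(th,.075),frame=qt(th),feed=.04); f=F(); log.append((round(th,3),float(f[1])))
    if f[1]>9: break
print(log,f,manip.current_clock())
manip.line_to(pt(th+.02,.075),frame=qt(0),feed=.05)
manip.grip(.045)
manip.line_to(pt(0,.14),frame=qt(0),feed=.12) if True else 0
print(manip.current_clock(),np.round(manip.current_q(),2))
c=manip.capture("wrist"); np.savez("w7.npz",**c)
for n in("scene","side"):
    c=manip.capture(n); np.savez(n+"7.npz",**c)
for n in("w7","scene7","side7"):
    c=dict(np.load(n+".npz")); L=(cloud(c)-C)@D; H=hsv(c); r=np.hypot(L[...,0],L[...,1])
    y=(H[...,0]>22)&(H[...,0]<34)&(H[...,1]>110)&(L[...,2]>.05)&(L[...,2]<.1)&(L[...,0]<-.03)&(L[...,0]>-.11)&(abs(L[...,1])<.12); k=((H[...,0]<6)|(H[...,0]>174))&(H[...,1]>130)&(r<.02)&(L[...,2]>.08)
    print(n,"post",y.sum(),np.percentile(L[y],[2,50,98],axis=0).round(4).tolist() if y.any() else 0,"knob",k.sum(),np.percentile(L[k],[2,50,98],axis=0).round(4).tolist() if k.any() else 0)
```

```text
[(0.088, 0.2), (0.076, 2.3), (0.064, 1.3), (0.052, 1.1), (0.04, 0.2), (0.028, 0.7), (0.016, 1.3), (0.004, 2.7), (-0.008, 1.3), (-0.02, 1.8), (-0.032, 1.9), (-0.044, 2.9), (-0.056, 5.4), (-0.068, 7.0), (-0.08, 8.7), (-0.092, 11.6)] [-2.3 11.6 -0.1] 45.7167
47.6583 [ 0.77  0.04 -1.2   2.32  0.38  0.31  1.09]
w7 post 594 [[-0.0866, 0.0152, 0.0559], [-0.0832, 0.0216, 0.087], [-0.0734, 0.0284, 0.0891]] knob 0 0
scene7 post 0 0 knob 103 [[-0.0123, -0.0125, 0.1017], [-0.0003, 0.0038, 0.1236], [0.0126, 0.0126, 0.1283]]
side7 post 26 [[-0.0844, 0.0102, 0.0562], [-0.0806, 0.0124, 0.0827], [-0.0745, 0.0218, 0.0888]] knob 136 [[-0.0104, -0.0189, 0.0977], [0.0015, -0.0136, 0.1179], [0.0133, 0.0058, 0.126]]
```

Run:
```python
from h import *
from bench import manip
manip.line_to(tcp(D,C,[-.08,.022,.19]),feed=.15)
v,u=np.mgrid[:400,:640]; c=manip.capture("side"); P=cloud(c); H=hsv(c)
R=(P[...,0]>.4)&(P[...,0]<.9)&(P[...,1]>-.35)&(P[...,1]<0)&(P[...,2]>.015)&(P[...,2]<.3)&(v>270)
k,l,st,ce=cv2.connectedComponentsWithStats(R.astype(np.uint8))
for i in range(1,k):
    if st[i,4]>60: a=P[l==i]; print(ce[i].round(),st[i,4],np.nanpercentile(a,[1,99],axis=0).round(3).tolist())
L=(P-C)@D
k=((H[...,0]<6)|(H[...,0]>174))&(H[...,1]>130)&(np.hypot(L[...,0],L[...,1])<.025)&(L[...,2]>.08)
print("knob",np.percentile(L[k],[2,50,98],axis=0).round(4).tolist())
print(manip.current_clock(),manip.current_ft_force()); manip.job_done()
```

```text
[259. 330.] 5888 [[0.402, -0.318, 0.015], [0.568, -0.058, 0.146]]
[385. 290.] 165 [[0.747, -0.11, 0.015], [0.779, -0.077, 0.045]]
[334. 327.] 1034 [[0.602, -0.233, 0.018], [0.68, -0.155, 0.058]]
[389. 325.] 979 [[0.731, -0.227, 0.017], [0.796, -0.161, 0.059]]
[225. 369.] 174 [[0.401, -0.315, 0.015], [0.433, -0.268, 0.026]]
[436. 378.] 624 [[0.808, -0.342, 0.015], [0.899, -0.272, 0.026]]
knob [[-0.0104, -0.019, 0.099], [0.0016, -0.0133, 0.1177], [0.0131, 0.0064, 0.1264]]
48.9167 [-0.53664527  0.94739578  0.46329483]
the job is handed in; nothing more can be done
```

The job is handed in at about 49 s: cap upright on the mat, carriage home, lever fully home, piston, tin and spring unmoved (torch not re-measured). The weak point is the probe: I set its tip on the piston by camera (both 31.2 mm below the deck) because I felt no contact, and my first push went about 9 mm too deep by that reckoning, so I raised it and set it again.

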